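# Stow two thread spools and push the thread drawer home

## Robot

A 6-joint arm with a two-finger parallel gripper is mounted at the origin on the work surface; the furniture and walls round the work are solid. World frame = base frame: x ahead of the robot, y to its left, z up, the work surface at z = 0. Lengths are in mm, angles in rad, forces in N, time in s.
With the tool pointing down it reaches from about 350 to 975 mm from the base axis. Payload 7.1 kg.
Tool frame: the origin (TCP) lies midway between the tips of the shut fingers; the grasp point (between the pads) lies 19 mm behind it; z points along the fingers, y is the line along which they close (so a half turn about z gives the same grasp; the last joint's range is limited). The gripper opens to 88 mm and grips with 3 to 60 N. Pads are 20 mm wide; open, the fingers measure 115 mm over their backs; the gripper's body (75 mm by 178 mm) begins 61 mm behind the grasp point.
Start: joints at [-1.228, 0.423, 1.63, -0, 1.089, -0.019], TCP at [221.24, -584.515, 222.675] pointing down, gripper open.
Joint ranges: [-3, 3], [-0.9, 2.11], [0.09, 2.58], [-1.31, 4.45], [0.11, 2.69], [-2.54, 2.54]. Speed limits (rad/s): [2.39, 2.39, 3.01, 3.14, 3.14, 3.14].

## Interface

Orientations are given as a rotation vector (axis times angle).
In Python, from workcell import get_obs, get_image, camera_params, close_job gives the robot as it stands.
- The arm moves only by the shell command python3 -m creep 'ROWS' [OPENING]. ROWS is a JSON object of lists of equal length, an entry for each row: "delta_pos": the shift along the tool's x, y, z in m, a list of three; "twist": the turn, a rotation vector about the tool's x, y, z in degrees, a list of three. A call has 1 to 20 rows; each row shifts and turns the commanded pose from where the row before left it, along the tool's axes as they then stand; what a row does not reach is not made up. A row lasts 1/12 s, in which the tool goes at most 41.7 mm and 7.16 degrees, less where a joint would pass 70% of its speed; a pose out of reach is approached as far as the arm can. A call with a gripper value outside its range is refused whole. OPENING is the opening, from 0 (shut) to 1 (fully open), set as the call begins (- or left out, the last holds). The fingers move at their own pace and stop on an object; the grip force is fixed at half the most. Time passes only in rows, so rows that do not move let the fingers close. It gives the time, the measured TCP pose, the force, the opening and the grip force at its end, in the units of the state.
- get_obs(): the state, without advancing time (a new reading comes with each control period).
- get_image(name): name is "side" or "top"; returns (picture, depth): 420x560x3 uint8, red, green, blue; 420x560 float32, mm along the optical axis (not along the pixel's ray), 0 where there is no reading.
- camera_params(name): a dict with "camera_matrix" (3x3 intrinsics, pixels), "k1" (the pictures are not rectified: a ray, as slopes to the right and down, at radius r is drawn at 1 + k1 r^2 times it, then the intrinsics apply), "extrinsics" (4x4, takes a point from camera to world coordinates). Camera axes: x right, y down, z forward; pixel columns grow to the right and rows downward; lengths in mm; the calibration is good to about 2 mm. A picture is of the moment at which its call begins. camera_params takes no time and is no camera call.
- close_job(): hands the job in; it is judged then, once.
The state is a dict: "t": time; "qpos": joint angles; "qvel": joint speeds; "joint_torque": joint torques, N m; "ee_pos": TCP position; "orientation": TCP orientation; "ft_force": force on the tool from outside, world axes, zero at the start; "moment": the same for the moment, N m; "width": finger opening in mm; "grasp_force": force on a finger pad.
Only numpy, scipy, OpenCV 4.12 (cv2) and the standard library are available. Lean on these libraries where they do the work, as an engineer would, in place of code of your own. Each camera call takes 0.05 s, during which the arm holds its last target. There are 200 camera calls.

## Task

Put the two loose thread spools away upright in the open drawer of the little wooden cabinet, filling its row of pockets from the left as you face the drawer front: one spool in the left-hand pocket first, then the other in the middle pocket, leaving the right-hand one empty. Then push the drawer fully home until it snaps in at its catch, without disturbing the carved figure, the small stool and the bracelet.

Things in the scene. Friction and masses are not known exactly. Their poses are not given: they have to be found in the camera images.
- thread_cabinet: fixed wooden drawer unit, 182 deep (x), 200 wide (y), 165 mm high; origin: centre of the 160 mm deep underside; x from front to back (the way the drawer closes), y to the left seen from the front, z up. Shut drawer front is at x = -80 mm. The upper part (from 72 mm up) does not move and overhangs to x = -96, top board to -102 mm: a vertical gripper strikes it before the drawer is home
- thread_drawer (a joint): how far the drawer is open, m: 0 = fully home, 0.13 = fully out; starts 0.115 to 0.13. The last 12 mm meet a sprung catch: it resists with about 6 N until 5 mm from home, then draws the drawer in
- drawer_front (a point): centre of the outer face of the drawer front (182 mm wide, 12 mm thick, 52 mm high, a 62 mm wide and 9 mm deep finger scoop in the middle of its top edge; no knob), 45 mm above the table; moves with the drawer; axes as the cabinet's
- pocket_left (a point): the left-hand (as one faces the drawer front, cabinet +y) of the drawer's three square pockets (36 x 36 mm wells, 16 mm deep, 56 mm apart centre to centre) behind the drawer front; point at the centre of its floor, 25 mm above the table, so a stowed spool stands up to 61 mm; axes as the cabinet's
- pocket_middle (a point): the middle of the drawer's three square pockets (36 x 36 mm wells, 16 mm deep, 56 mm apart centre to centre) behind the drawer front; point at the centre of its floor, 25 mm above the table, so a stowed spool stands up to 61 mm; axes as the cabinet's
- pocket_right (a point): the right-hand (as one faces the drawer front, cabinet -y) of the drawer's three square pockets (36 x 36 mm wells, 16 mm deep, 56 mm apart centre to centre) behind the drawer front; point at the centre of its floor, 25 mm above the table, so a stowed spool stands up to 61 mm; axes as the cabinet's; stays empty
- spool_a: thread spool, 24 mm diameter, 36 mm tall, standing upright with wooden rims; origin at the centre of its underside, z up. The two spools are the same size and interchangeable
- spool_b: thread spool, 24 mm diameter, 36 mm tall, standing upright with wooden rims; origin at the centre of its underside, z up. The two spools are the same size and interchangeable
- figure: black carved figure group on an oval base, 46 x 89 mm, 157 mm tall, a bystander; origin at the centre of its underside
- stool: miniature three-legged wooden stool, 52 mm across, 40 mm tall, a bystander; origin at the centre of its underside
- bracelet: ring of wooden beads, 70 mm across, 14 mm thick, lying flat, a bystander; origin at the centre of its underside
There are look-alikes about, which are no part of the job. What is meant by the spool_b is not green, and is the smaller of those in its own colour.

How it is judged:
By the outcome, as a careful person would: the job done as asked, in the order asked, and still so for the second after the job is handed in, with the robot touching nothing.
It also fails if it takes over 67 s, if anything falls off the work surface, if the arm or the gripper's body presses on something with over 40 N, if the wrist force passes 120 N, or if a joint passes its speed limit or range.

## Working session

There is one attempt and no reset: what is moved stays moved. The work goes in short steps, Python scripts to look and compute and a shell command to move; the robot and the scene stay as the last step left them, time stands still between calls to the robot, and variables do not carry over. Pictures are saved under pics/ and viewed, at most 10 in all, crops included, and the job is handed in when it is done.

```bash
mkdir -p pics; cat > h.py <<'E'
import numpy as np, cv2
from workcell import get_obs,get_image,camera_params
def rays(name,px):
    c=camera_params(name);K=np.array(c["camera_matrix"],float);E=np.array(c["extrinsics"],float)
    px=np.atleast_2d(np.array(px,float))
    d=np.c_[(px[:,0]-K[0,2])/K[0,0],(px[:,1]-K[1,2])/K[1,1]];s=d.copy()
    for _ in range(20): s=d/(1+c["k1"]*(s**2).sum(1,keepdims=True))
    return E,np.c_[s,np.ones(len(s))]
def onplane(name,px,z):
    E,r=rays(name,px);w=r@E[:3,:3].T;o=E[:3,3]
    return o+w*((z-o[2])/w[:,2])[:,None]
def cloud(name,depth):
    v,u=np.mgrid[:depth.shape[0],:depth.shape[1]]
    E,r=rays(name,np.c_[u.ravel(),v.ravel()])
    P=(r*depth.reshape(-1,1))@E[:3,:3].T+E[:3,3]
    P[depth.ravel()==0]=np.nan
    return P.reshape(*depth.shape,3)
E
python3 - <<'E'
from h import *
for n in("top","side"):
    im,d=get_image(n);np.savez(f"{n}0.npz",im=im,d=d)
    cv2.imwrite(f"pics/{n}0.png",cv2.resize(im[:,:,::-1],(800,600)))
    print(n,camera_params(n))
E
```

```text
top {'camera_matrix': array([[480.51457803,   0.        , 276.6409997 ],
       [  0.        , 480.51457803, 214.33988349],
       [  0.        ,   0.        ,   1.        ]]), 'k1': -0.026708752258633516, 'extrinsics': array([[-2.49551407e-01, -7.60320559e-01,  5.99697209e-01,
        -3.85028565e+02],
       [-9.68326027e-01,  2.01235677e-01, -1.47813761e-01,
         2.98849539e+02],
       [-8.29463287e-03, -6.17589548e-01, -7.86456832e-01,
         1.28124884e+03],
       [ 0.00000000e+00,  0.00000000e+00,  0.00000000e+00,
         1.00000000e+00]])}
side {'camera_matrix': array([[442.1849636 ,   0.        , 277.37908221],
       [  0.        , 442.1849636 , 215.73435272],
       [  0.        ,   0.        ,   1.        ]]), 'k1': -0.10132873439497872, 'extrinsics': array([[ 9.97124472e-01, -2.44879072e-02,  7.17156156e-02,
         4.53317374e+02],
       [-7.43948490e-02, -4.96503528e-01,  8.64840825e-01,
        -1.03564044e+03],
       [ 1.44289143e-02, -8.67689224e-01, -4.96897593e-01,
         6.77123933e+02],
       [ 0.00000000e+00,  0.00000000e+00,  0.00000000e+00,
         1.00000000e+00]])}
```

View pics/top0.png

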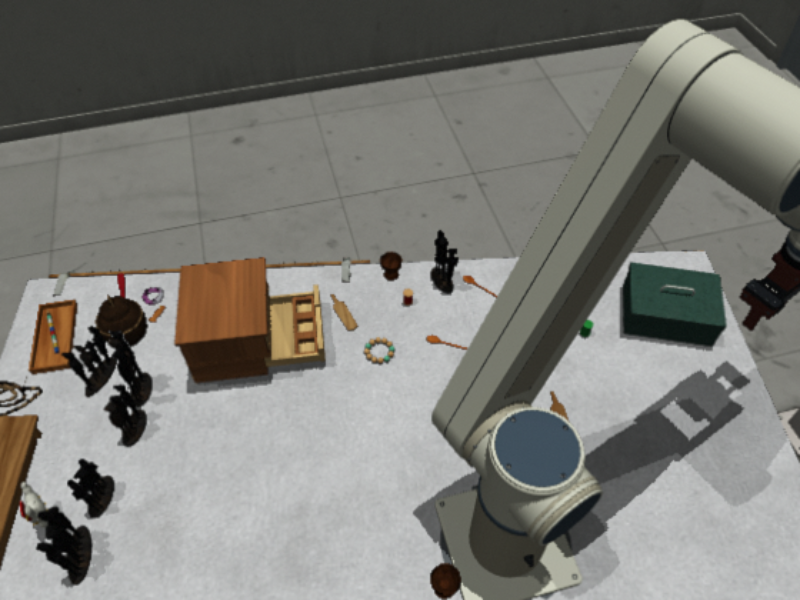

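View pics/side0.png

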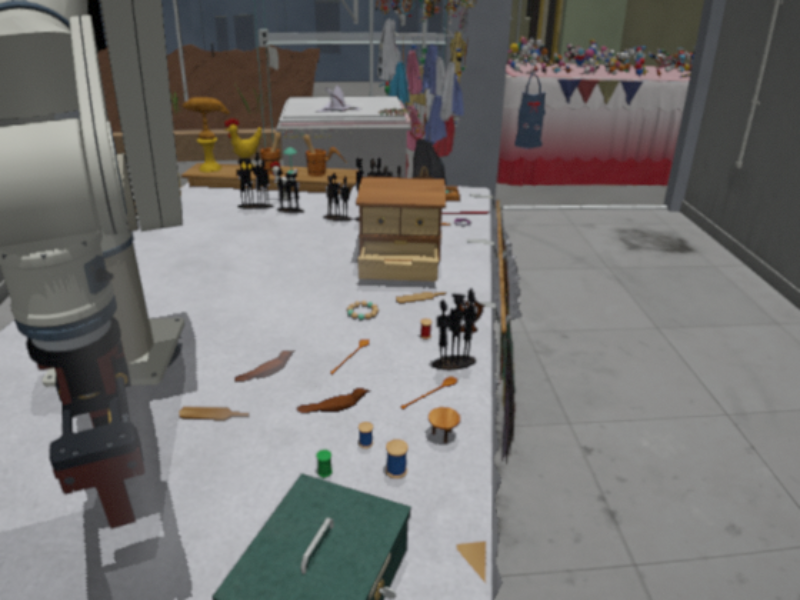

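The top view shows the cabinet (220,320) with its drawer open to the right and the bracelet (380,350). The red spool is at (408,297), the figure at (445,265) and the green spool at (587,327).
The side view shows red (425,328), small blue (365,433), large blue (396,457), green (324,463), stool (444,420), figure (455,335) and drawer front (400,268).

```bash
python3 - <<'E'
from h import *
f={n:np.load(n+"0.npz") for n in("top","side")}
C={n:cloud(n,f[n]["d"]) for n in f}
print(get_obs())
# spools: side view blobs by height map within windows (full-res = *0.7)
im,P=f["side"]["im"],C["side"]
hsv=cv2.cvtColor(im,cv2.COLOR_RGB2HSV)
for nm,(x,y) in dict(red=(425,328),sblue=(365,433),lblue=(396,457),green=(324,463),stool=(444,420),fig=(455,340),bracelet=(362,311)).items():
    u,v=int(x*.7),int(y*.7);r=16 if nm!='fig' else 32
    W=P[v-r:v+r,u-r:u+r];z=W[...,2]
    m=(z>6)&(z<200)
    n,l,s,c=cv2.connectedComponentsWithStats(m.astype(np.uint8))
    k=l[min(r,l.shape[0]-1),r] or 1+np.argmax(s[1:,4])
    Q=W[l==k];h=np.nanpercentile(Q[:,2],98);T=Q[Q[:,2]>h-4]
    print(nm,"n",len(Q),"h",h.round(1),"all",np.percentile(Q,[2,98],0).round(0).tolist(),"top",np.percentile(T,[2,98],0).round(0).tolist(), T.mean(0).round(1))
# cabinet
for n in f:
    P=C[n]
    for lo,hi in((155,175),(60,75),(35,47)):
        m=(P[...,2]>lo)&(P[...,2]<hi)&(P[...,0]>500)&(P[...,1]>-200)&(P[...,1]<420)
        nn,l,s,c=cv2.connectedComponentsWithStats(m.astype(np.uint8))
        for k in range(1,nn):
            if s[k,4]>60:
                Q=P[l==k];b=cv2.minAreaRect(Q[:,:2].astype(np.float32));print(n,lo,s[k].tolist(),Q.mean(0).round(1),np.round(b[0],1),np.round(b[1],1),round(b[2],2))
i=f["side"]["im"][225:345,210:350];cv2.imwrite("pics/sc.png",cv2.resize(i[:,:,::-1],None,fx=5,fy=5,interpolation=cv2.INTER_CUBIC))
i=f["top"]["im"][175:275,115:335];cv2.imwrite("pics/tc.png",cv2.resize(i[:,:,::-1],None,fx=3.6,fy=3.6,interpolation=cv2.INTER_CUBIC))
E
```

```text
{'t': 0.1, 'qpos': array([-1.22799485e+00,  4.23782821e-01,  1.63058209e+00,  1.95987207e-05,
        1.08859340e+00, -1.89986838e-02]), 'qvel': array([-0.00111662, -0.00039941, -0.00193358, -0.0009392 ,  0.00106053,
       -0.00031287]), 'joint_torque': array([-9.74571522e-04, -5.45614600e+01, -2.74325430e+01,  6.45045494e-02,
        1.88511098e-02, -5.42910186e-05]), 'ee_pos': array([ 221.09012161, -584.06810979,  221.98030994]), 'orientation': array([-3.08900263e+00, -5.64962714e-01,  3.18743948e-04]), 'ft_force': array([1.20340023, 0.70786705, 1.22301284]), 'moment': array([0.0049941 , 0.004646  , 0.04041942]), 'grasp_force': 0.0, 'width': 87.98417059499738}
red n 99 h 38.4 all [[589.0, 14.0, 7.0], [610.0, 37.0, 38.0]] top [[589.0, 15.0, 35.0], [611.0, 38.0, 39.0]] [600.   25.8  36.7]
sblue n 158 h 37.8 all [[460.0, -294.0, 7.0], [480.0, -273.0, 38.0]] top [[460.0, -294.0, 34.0], [480.0, -270.0, 38.0]] [ 470.7 -283.3   36.1]
lblue n 346 h 51.5 all [[499.0, -362.0, 7.0], [528.0, -332.0, 52.0]] top [[499.0, -362.0, 48.0], [529.0, -331.0, 52.0]] [ 514.2 -347.    49.7]
green n 165 h
[... 439 characters left out ...]
445.0, 94.0, 7.0], [509.0, 155.0, 16.0]] top [[447.0, 95.0, 12.0], [509.0, 155.0, 17.0]] [478.3 123.8  13.9]
top 155 [157, 180, 30, 49, 1178] [591.1 381.3 163.9] [592.7 377. ] [ 86.2 185.3] 89.79
top 35 [266, 177, 15, 14, 81] [695.2  42.4  41.5] [689.7  43.2] [48.1 58. ] 61.93
top 35 [188, 204, 34, 42, 398] [587.9 280.8  40.3] [579.3 301.5] [103.  157.5] 83.96
side 155 [258, 134, 55, 12, 528] [593.6 370.1 164.2] [592.5 376.3] [ 90.1 183.3] 87.9
side 60 [277, 181, 30, 5, 97] [611.5 236.8  66. ] [603.  240.9] [17.7 93.5] 80.51
side 35 [258, 169, 46, 6, 144] [578.4 382.   41.5] [579.5 384.6] [ 23.4 158.6] 80.48
side 35 [260, 188, 47, 6, 152] [577.  239.1  40.9] [575.7 238.6] [ 13.7 149.1] 82.48
```

View pics/sc.png

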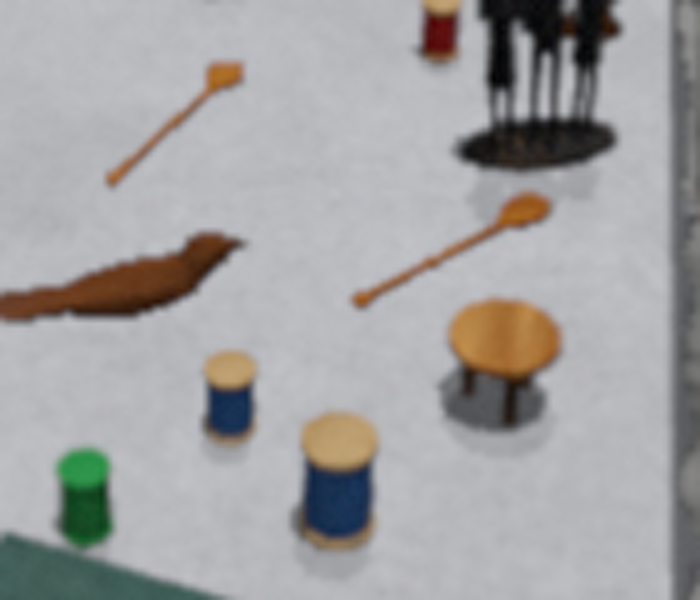

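View pics/tc.png

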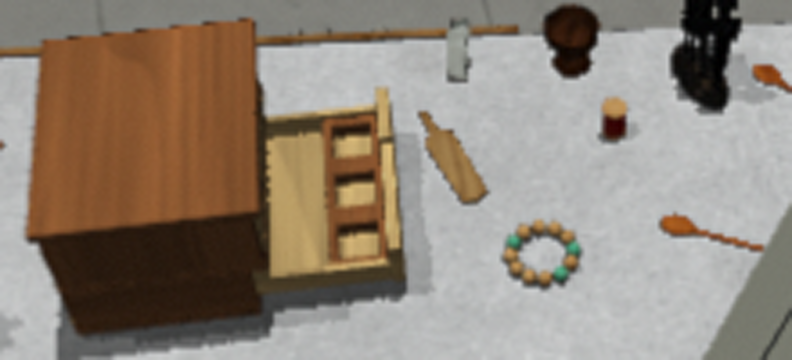

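In the crops, the green spool is all green with no wooden rims, so it is a look-alike. The red spool (440,30 in the side crop) and the small blue one (230,395) are the pair. The pockets in the top crop are at (352,140), (355,190) and (358,240). The left pocket, on the world -x side, is the bottom one.

```bash
python3 - <<'E'
from h import *
f={n:np.load(n+"0.npz") for n in("top","side")}
C={n:cloud(n,f[n]["d"]) for n in f}
# cabinet roof
for n in f:
    P=C[n];m=((P[...,2]>155)&(P[...,2]<175)&(P[...,0]>450)&(P[...,0]<720)&(P[...,1]>200)&(P[...,1]<520)).astype(np.uint8)
    v,u=np.nonzero(m);print(n,"roof",[np.round(q,1) for q in cv2.minAreaRect(onplane(n,np.c_[u,v],165)[:,:2].astype(np.float32))])
# drawer front face from side cloud
P=C["side"];m=(P[...,2]>25)&(P[...,2]<62)&(P[...,0]>480)&(P[...,0]<690)&(P[...,1]>140)&(P[...,1]<215)
Q=P[m];
for _ in range(3):
    c=np.polyfit(Q[:,0],Q[:,1],1);r=Q[:,1]-np.polyval(c,Q[:,0]);Q=Q[abs(r)<2*r.std()]
print("front line",c,len(Q),r.std(),"x",np.percentile(Q[:,0],[0,1,99,100]), "zmax")
m=(P[...,2]>64)&(P[...,2]<76)&(P[...,0]>480)&(P[...,0]<690)&(P[...,1]>140)&(P[...,1]<215);print("front top",np.percentile(P[m],[0,50,100],0).round(1))
# pockets: brown mask in top view
im=f["top"]["im"];hsv=cv2.cvtColor(im,cv2.COLOR_RGB2HSV)
x0,y0,x1,y1=203,206,226,250
sub=hsv[y0:y1,x0:x1]
P=C["top"][y0:y1,x0:x1]
for y in range(0,44):
    print(y+y0,' '.join('%3d'%v for v in im[y0+y,x0:x1,2]))
for u,v in((335,122),(375,120),(378,155),(335,160),(333,175),(378,172),(382,208),(335,210),(335,225),(382,222),(384,257),(337,260)):
    print((u,v),onplane("top",(115+u/3.6-.36,175+v/3.6-.36),41)[0].round(1))
E
```

```text
top roof [array([577.1, 435.1]), array([183.1, 217.8]), np.float64(83.7)]
side roof [array([582.2, 422.2]), array([201.5, 210.9]), np.float64(83.3)]Traceback (most recent call last):
  File "<stdin>", line 12, in <module>
    raise TypeError("expected non-empty vector for x")
TypeError: expected non-empty vector for x
```

```bash
python3 - <<'E'
from h import *
f={n:np.load(n+"0.npz") for n in("top","side")}
C={n:cloud(n,f[n]["d"]) for n in f}
P=C["side"];m=(P[...,2]>25)&(P[...,2]<60)&(P[...,0]>460)&(P[...,0]<690)&(P[...,1]>215)&(P[...,1]<270)
Q=P[m]
for _ in range(3):
    c=np.polyfit(Q[:,0],Q[:,1],1);r=Q[:,1]-np.polyval(c,Q[:,0]);Q=Q[abs(r)<2*r.std()]
print("front line",c,len(Q),r.std(),np.percentile(Q,[0,1,50,99,100],0).round(1))
m=(P[...,2]>64)&(P[...,2]<76)&(P[...,0]>460)&(P[...,0]<690)&(P[...,1]>215)&(P[...,1]<270);print("front top",np.percentile(P[m],[0,50,100],0).round(1))
# upper cabinet front (z 80..150) line
m=(P[...,2]>85)&(P[...,2]<135)&(P[...,0]>470)&(P[...,0]<690)&(P[...,1]>330)&(P[...,1]<380);Q=P[m]
for _ in range(3):
    c=np.polyfit(Q[:,0],Q[:,1],1);r=Q[:,1]-np.polyval(c,Q[:,0]);Q=Q[abs(r)<2*r.std()]
print("upper line",c,len(Q),r.std(),np.percentile(Q,[0,1,50,99,100],0).round(1))
for u,v in((335,122),(375,120),(378,155),(335,160),(333,175),(378,172),(382,208),(335,210),(335,225),(382,222),(384,257),(337,260)):
    print((u,v),onplane("top",(115+u/3.6-.36,175+v/3.6-.36),41)[0].round(1))
# roof corners in top
P=C["top"]
for n in C:
    P=C[n];m=((P[...,2]>155)&(P[...,2]<175)&(P[...,0]>450)&(P[...,0]<720)&(P[...,1]>200)&(P[...,1]<520)).astype(np.uint8)
    m=cv2.morphologyEx(m,cv2.MORPH_OPEN,np.ones((3,3)))
    v,u=np.nonzero(m);print(n,"roof",cv2.boxPoints(cv2.minAreaRect(onplane(n,np.c_[u,v],165)[:,:2].astype(np.float32))).round(1).tolist())
i=f["top"]["im"][195:260,180:235];cv2.imwrite("pics/tc2.png",cv2.resize(i[:,:,::-1],None,fx=9,fy=9,interpolation=cv2.INTER_CUBIC))
E
```

```text
front line [-1.17268756e-01  3.06903813e+02] 490 2.1865756462218524 [[472.7 226.8  25.2]
 [473.1 228.2  25.4]
 [559.7 241.2  42. ]
 [649.3 253.3  59.8]
 [650.4 254.3  60. ]]
front top [[473.2 226.8  64.1]
 [592.8 242.3  69. ]
 [649.  259.   73.4]]
upper line [-1.15142056e-01  4.18823231e+02] 698 2.653317468429002 [[476.4 338.5  85.2]
 [479.8 339.8  85.6]
 [574.7 352.6 110.4]
 [667.5 367.2 134.3]
 [671.2 368.9 134.9]]
(335, 122) [643.  280.9  41. ]
(375, 120) [635.9 244.8  41. ]
(378, 155) [594.9 249.4  41. ]
(335, 160) [599.2 288.2  41. ]
(333, 175) [582.8 292.7  41. ]
(378, 172) [575.8 252.8  41. ]
(382, 208) [535.3 256.6  41. ]
(335, 210) [543.8 297.3  41. ]
(335, 225) [527.6 300.   41. ]
(382, 222) [520.3 259.3  41. ]
(384, 257) [483.  264.4  41. ]
(337, 260) [490.3 304.4  41. ]
top roof [[460.1000061035156, 356.1000061035156], [675.2999877929688, 332.29998779296875], [695.4000244140625, 514.0999755859375], [480.20001220703125, 537.9000244140625]]
side roof [[465.79998779296875, 335.5], [675.2999877929688, 310.8999938964844], [698.2999877929688, 506.6000061035156], [488.79998779296875, 531.2000122070312]]
```

View pics/tc2.png

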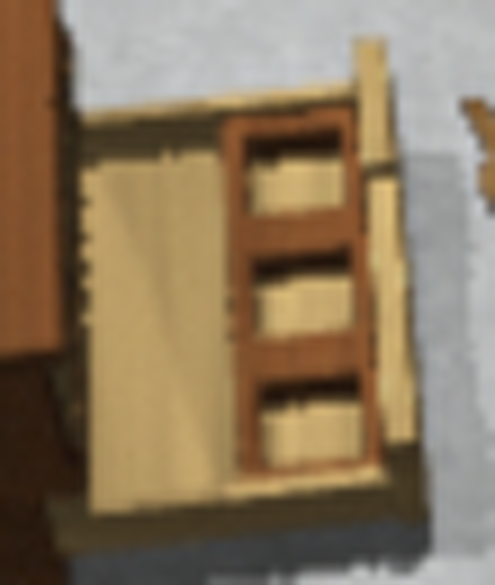

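The enlarged crop shows three well openings: left pocket centre about (310,422), middle (303,294), right (296,174). I'll first turn the tool to the drawer's yaw (6.65°) and move over the blue spool, checking the remaining clearances along the way.

```bash
python3 -m creep '{"delta_pos":[[0,0,0],[0,0,0],[0,0,0],[0,0,0],[0,0,0],[0,0,0],[0,0,0],[0,0,0],[0,0,0]],"twist":[[0,0,-6.96],[0,0,-6.96],[0,0,-6.96],[0,0,-6.96],[0,0,-6.96],[0,0,-6.96],[0,0,-6.96],[0,0,-6.96],[0,0,-6.96]]}' 1
python3 -m creep '{"delta_pos":[[0.0234,0.0152,0.006],[0.0234,0.0152,0.006],[0.0234,0.0152,0.006],[0.0234,0.0152,0.006],[0.0234,0.0152,0.006],[0.0234,0.0152,0.006],[0.0234,0.0152,0.006],[0.0234,0.0152,0.006],[0.0234,0.0152,0.006],[0.0234,0.0152,0.006],[0.0234,0.0152,0.006],[0.0234,0.0152,0.006],[0.0234,0.0152,0.006],[0.0234,0.0152,0.006],[0,0,0]],"twist":[[0,0,0],[0,0,0],[0,0,0],[0,0,0],[0,0,0],[0,0,0],[0,0,0],[0,0,0],[0,0,0],[0,0,0],[0,0,0],[0,0,0],[0,0,0],[0,0,0],[0,0,0]]}' 1
cat >> h.py <<'E'
from scipy.spatial.transform import Rotation as R
def go(x,y,z):
    o=get_obs();r=R.from_rotvec(o["orientation"]);M=r.as_matrix()
    print("t",round(o["t"],2),"tcp",o["ee_pos"].round(1),"q",o["qpos"].round(2),"F",o["ft_force"].round(1),"w",round(o["width"],1),"xhead",np.degrees(np.arctan2(M[1,0],M[0,0])).round(2),"zax",M[:,2].round(3))
    print("need tool mm",(M.T@(np.array([x,y,z])-o["ee_pos"])).round(1))
E
python3 - <<'E'
from h import *
go(470.3,-282.5,20)
f={n:np.load(n+"0.npz") for n in("top","side")}
def px(u,v):return (180+(u+.5)/9-.5,195+(v+.5)/9-.5)
for nm,c in dict(left=[(258,378),(360,372),(366,465),(258,470)],mid=[(252,255),(350,248),(355,330),(255,340)],right=[(246,137),(343,130),(348,210),(247,217)]).items():
    Q=onplane("top",[px(*p) for p in c],41);print(nm,Q[:,:2].round(1).tolist(),Q.mean(0).round(1))
print("side wall far x", [cloud("top",f["top"]["d"])[int(px(u,v)[1]+.5),int(px(u,v)[0]+.5)].round(1).tolist() for u,v in((240,490),(300,485),(360,478),(310,420),(250,102),(300,97),(370,60),(395,400))])
P=cloud("top",f["top"]["d"])
m=(P[...,2]>20)&(P[...,2]<190)&(P[...,0]>560)&(P[...,0]<800)&(P[...,1]>-150)&(P[...,1]<130)
n,l,s,c=cv2.connectedComponentsWithStats(m.astype(np.uint8))
for k in range(1,n):
    if s[k,4]>15: print("obj",s[k].tolist(),np.percentile(P[l==k],[1,50,99],0).round(0).tolist())
P=cloud("side",f["side"]["d"]);m=(P[...,2]>10)&(P[...,2]<190)&(P[...,0]>560)&(P[...,0]<800)&(P[...,1]>-150)&(P[...,1]<130)
n,l,s,c=cv2.connectedComponentsWithStats(m.astype(np.uint8))
for k in range(1,n):
    if s[k,4]>15: print("objS",s[k].tolist(),np.percentile(P[l==k],[1,50,99],0).round(0).tolist())
E
```

```text
t: 0.85
ee_pos: [221.1, -584.2, 222.2]
orientation: [-2.339, -2.096, -0.001]
ft_force: [-0.2, -0.4, 0.8]
width: 87.6
grasp_force: 0.0
t: 2.1
ee_pos: [472.0, -280.3, 137.4]
orientation: [-2.342, -2.092, -0.001]
ft_force: [-0.3, 0.2, 0.4]
width: 87.6
grasp_force: 0.0
t 2.1 tcp [ 472.  -280.3  137.4] q [-0.56  0.43  1.86  0.    0.86 -0.45] F [-0.3  0.2  0.4] w 87.6 xhead 83.55 zax [-0.001  0.002 -1.   ]
need tool mm [ -2.6  -1.3 117.4]
left [[529.5, 298.0], [522.8, 262.7], [483.2, 267.8], [490.6, 304.5]] [506.5 283.2  41. ]
mid [[583.9, 291.2], [578.0, 256.4], [541.4, 261.2], [546.1, 296.3]] [562.3 276.3  41. ]
right [[638.5, 284.4], [632.6, 249.2], [595.3, 254.0], [601.5, 290.1]] [616.9 269.4  41. ]
side wall far x [[483.1, 312.5, 42.5], [479.3, 290.8, 45.3], [473.9, 269.7, 45.1], [520.1, 283.0, 23.9], [649.9, 281.5, 46.3], [649.6, 261.4, 45.6], [641.5, 233.7, 67.3], [487.3, 255.4, 70.0]]
obj [304, 161, 17, 37, 343] [[602.0, -94.0, 26.0], [632.0, -71.0, 103.0], [673.0, -58.0, 152.0]]
obj [266, 176, 16, 17, 190] [[662.0, 19.0, 21.0], [699.0, 43.0, 43.0], [719.0, 70.0, 59.0]]
obj [282, 202, 7, 9, 48] [[585.0, 16.0, 21.0], [595.0, 27.0, 33.0], [612.0, 38.0, 42.0]]
objS [305, 201, 34, 53, 948] [[606.0, -94.0, 14.0], [646.0, -74.0, 91.0], [714.0, 68.0, 150.0]]
objS [294, 223, 9, 12, 88] [[589.0, 14.0, 11.0], [599.0, 21.0, 29.0], [611.0, 38.0, 39.0]]
objS [311, 263, 9, 5, 20] [[617.0, -141.0, 10.0], [628.0, -132.0, 11.0], [637.0, -124.0, 13.0]]
```

```bash
python3 -m creep '{"delta_pos":[[-0.0026,-0.0013,0.02],[0,0,0.02],[0,0,0.02],[0,0,0.02],[0,0,0.02],[0,0,0.0145],[0,0,0],[0,0,0]],"twist":[[0,0,0],[0,0,0],[0,0,0],[0,0,0],[0,0,0],[0,0,0],[0,0,0],[0,0,0]]}' 1
python3 -m creep '{"delta_pos":[[0,0,0],[0,0,0],[0,0,0],[0,0,0],[0,0,0],[0,0,0],[0,0,0],[0,0,0],[0,0,0],[0,0,0]],"twist":[[0,0,0],[0,0,0],[0,0,0],[0,0,0],[0,0,0],[0,0,0],[0,0,0],[0,0,0],[0,0,0],[0,0,0]]}' 0
python3 - <<'E'
from h import *
go(506.5,283.2,140)
im,d=get_image("side");P=cloud("side",d)
cv2.imwrite("pics/g1.png",cv2.resize(im[250:350,200:330,::-1],None,fx=5,fy=5))
E
```

```text
t: 2.77
ee_pos: [468.0, -286.1, 23.6]
orientation: [-2.345, -2.088, 0.001]
ft_force: [-1.3, -0.2, -0.7]
width: 88.0
grasp_force: 0.0
t: 3.6
ee_pos: [468.9, -286.1, 24.2]
orientation: [2.346, 2.089, 0.0]
ft_force: [-1.2, 0.1, 0.4]
width: 24.5
grasp_force: 0.1
t 3.6 tcp [ 468.9 -286.1   24.2] q [-0.57  0.62  1.89 -0.    0.63 -0.45] F [-1.2  0.1  0.4] w 24.5 xhead 83.37 zax [ 0. -0. -1.]
need tool mm [ 569.8  -28.3 -115.9]
```

View pics/g1.png

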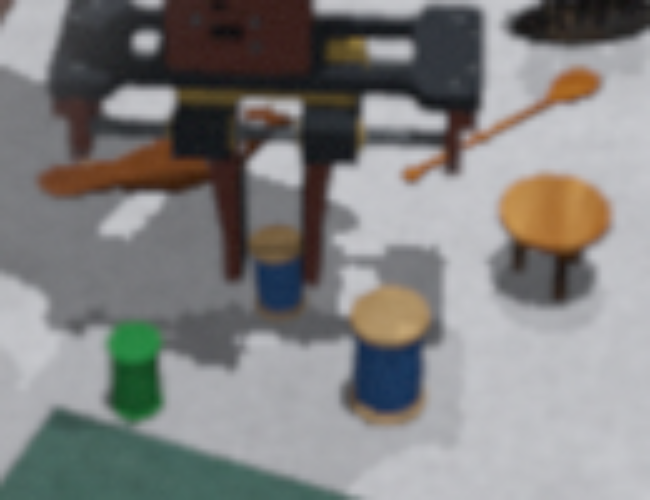

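The picture shows the blue spool (280,270) between the fingers, just touched. I'll let the grip build, then lift.

```bash
python3 -m creep '{"delta_pos":[[0,0,0],[0,0,0],[0,0,0],[0,0,0]],"twist":[[0,0,0],[0,0,0],[0,0,0],[0,0,0]]}' 0
python3 -m creep '{"delta_pos":[[0,0,-0.01],[0,0,-0.02],[0,0,-0.03],[0,0,-0.03],[0,0,-0.03],[0,0,0]],"twist":[[0,0,0],[0,0,0],[0,0,0],[0,0,0],[0,0,0],[0,0,0]]}' 0
python3 - <<'E'
from h import *
go(506.5,283.2,140)
im,d=get_image("side");P=cloud("side",d);hsv=cv2.cvtColor(im,cv2.COLOR_RGB2HSV)
m=(hsv[...,0]>100)&(hsv[...,0]<130)&(hsv[...,1]>120)&(P[...,2]>60)
Q=P[m];print(len(Q),np.percentile(Q,[2,50,98],0).round(1))
E
```

```text
t: 3.98
ee_pos: [468.8, -286.1, 24.1]
orientation: [-2.346, -2.089, 0.0]
ft_force: [-0.1, 0.6, -0.3]
width: 22.1
grasp_force: 29.9
t: 4.48
ee_pos: [471.8, -288.0, 150.4]
orientation: [2.339, 2.083, 0.004]
ft_force: [1.2, -1.1, -0.1]
width: 22.4
grasp_force: 29.9
t 4.48 tcp [ 471.8 -288.   150.4] q [-0.57  0.41  1.85  0.    0.87 -0.45] F [ 1.2 -1.1 -0.1] w 22.4 xhead 83.37 zax [ 0.008 -0.005 -1.   ]
need tool mm [571.4 -31.6   7.7]
82 [[ 464.2 -296.4  133.8]
 [ 472.3 -293.1  147.3]
 [ 726.8 1865.5  247. ]]
```

```bash
python3 -m creep '{"delta_pos":[[0.02,-0.002,0],[0.0323,-0.0018,0],[0.0323,-0.0018,0],[0.0323,-0.0018,0],[0.0323,-0.0018,0],[0.0323,-0.0018,0],[0.0323,-0.0018,0],[0.0323,-0.0018,0],[0.0323,-0.0018,0],[0.0323,-0.0018,0],[0.0323,-0.0018,0],[0.0323,-0.0018,0],[0.0323,-0.0018,0],[0.0323,-0.0018,0],[0.0323,-0.0018,0],[0.0323,-0.0018,0],[0.0323,-0.0018,0],[0.032,-0.001,0],[0,0,0],[0,0,0]],"twist":[[0,0,0],[0,0,0],[0,0,0],[0,0,0],[0,0,0],[0,0,0],[0,0,0],[0,0,0],[0,0,0],[0,0,0],[0,0,0],[0,0,0],[0,0,0],[0,0,0],[0,0,0],[0,0,0],[0,0,0],[0,0,0],[0,0,0],[0,0,0]]}' 0
python3 - <<'E'
from h import *
go(506.3,280.5,51)
for n in("side","top"):
    im,d=get_image(n);P=cloud(n,d);hsv=cv2.cvtColor(im,cv2.COLOR_RGB2HSV);o=get_obs()["ee_pos"]
    m=(np.linalg.norm(P[...,:2]-o[:2],axis=2)<40)&(P[...,2]>118)&(P[...,2]<168)&(hsv[...,0]>95)&(hsv[...,0]<135)&(hsv[...,1]>100)
    Q=P[m];print(n,len(Q),np.percentile(Q,[2,50,98],0).round(1) if len(Q) else "")
E
```

```text
t: 6.2
ee_pos: [502.2, 283.6, 143.2]
orientation: [-2.343, -2.092, 0.002]
ft_force: [0.4, -0.6, -0.0]
width: 21.8
grasp_force: 29.9
t 6.2 tcp [502.2 283.6 143.2] q [ 0.49  0.46  1.79 -0.    0.89  0.61] F [ 0.4 -0.6 -0. ] w 21.8 xhead 83.53 zax [-0.001 -0.001 -1.   ]
need tool mm [-2.5  4.6 92.2]
side 27 [[494.1 273.4 128.3]
 [500.4 278.8 138.9]
 [506.8 284.5 147.2]]
top 2 [[490.7 282.6 126.1]
 [491.4 284.  126.5]
 [492.1 285.4 126.9]]
```

```bash
python3 -m creep '{"delta_pos":[[-0.0033,0.0052,0],[0,0,0.02],[0,0,0.02],[0,0,0.015],[0,0,0],[0,0,0]],"twist":[[0,0,0],[0,0,0],[0,0,0],[0,0,0],[0,0,0],[0,0,0]]}' 0
python3 - <<'E'
from h import *
go(507,279.8,51)
for n in("side",):
    im,d=get_image(n);cv2.imwrite("pics/p1.png",cv2.resize(im[150:215,230:330,::-1],None,fx=7,fy=7,interpolation=cv2.INTER_CUBIC))
E
```

```text
t: 6.8
ee_pos: [507.5, 277.2, 88.7]
orientation: [-2.348, -2.087, 0.003]
ft_force: [0.5, 0.4, 0.0]
width: 22.2
grasp_force: 29.9
t 6.8 tcp [507.5 277.2  88.7] q [ 0.48  0.54  1.81 -0.    0.79  0.6 ] F [0.5 0.4 0. ] w 22.2 xhead 83.28 zax [-0.002 -0.001 -1.   ]
need tool mm [ 2.6 -0.8 37.7]
```

View pics/p1.png

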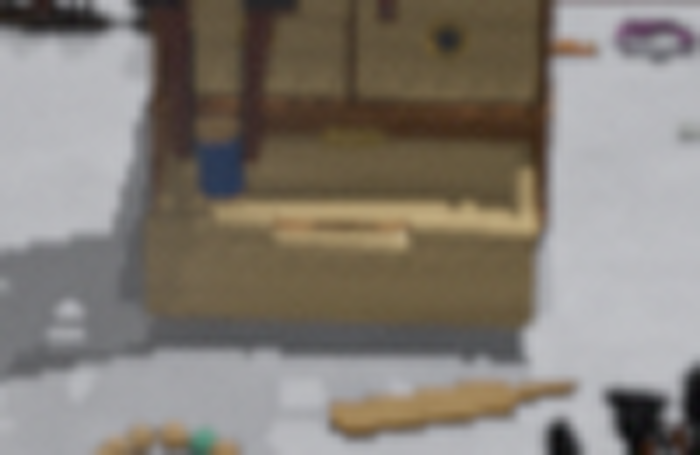

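The blue spool (220,170) hangs over the left end of the drawer, clear of the front. I'll lower it into the pocket.

```bash
python3 -m creep '{"delta_pos":[[0.0015,-0.0005,0.01],[0,0,0.01],[0,0,0.008],[0,0,0.005],[0,0,0.003],[0,0,0],[0,0,0]],"twist":[[0,0,0],[0,0,0],[0,0,0],[0,0,0],[0,0,0],[0,0,0],[0,0,0]]}' 0
python3 - <<'E'
from h import *
go(507,279.8,49)
E
```

```text
t: 7.43
ee_pos: [507.3, 280.3, 53.0]
orientation: [-2.346, -2.089, 0.001]
ft_force: [0.2, 0.7, -0.9]
width: 22.1
grasp_force: 29.9
t 7.43 tcp [507.3 280.3  53. ] q [ 0.48  0.6   1.82 -0.    0.72  0.6 ] F [ 0.2  0.7 -0.9] w 22.1 xhead 83.38 zax [-0. -0. -1.]
need tool mm [-0.5 -0.3  4. ]
```

```bash
python3 -m creep '{"delta_pos":[[0,0,0.0015],[0,0,0.0015],[0,0,0],[0,0,0]],"twist":[[0,0,0],[0,0,0],[0,0,0],[0,0,0]]}' 0
python3 -m creep '{"delta_pos":[[0,0,0],[0,0,0],[0,0,0],[0,0,0],[0,0,0]],"twist":[[0,0,0],[0,0,0],[0,0,0],[0,0,0],[0,0,0]]}' 0.4
python3 -m creep '{"delta_pos":[[0,0,-0.005],[0,0,-0.015],[0,0,-0.025],[0,0,-0.025],[0,0,-0.025],[0,0,0],[0,0,0]],"twist":[[0,0,0],[0,0,0],[0,0,0],[0,0,0],[0,0,0],[0,0,0],[0,0,0]]}' 0.4
python3 - <<'E'
from h import *
go(600,26,150)
for n in("side","top"):
    im,d=get_image(n);P=cloud(n,d);hsv=cv2.cvtColor(im,cv2.COLOR_RGB2HSV)
    m=(abs(P[...,0]-507)<40)&(abs(P[...,1]-283)<40)&(P[...,2]>40)&(P[...,2]<75)
    b=m&(hsv[...,0]>95)&(hsv[...,0]<135)&(hsv[...,1]>100)
    t=m&(P[...,2]>56)&(P[...,1]>268)
    for q in(b,t):
        Q=P[q];print(n,len(Q),np.percentile(Q,[2,50,98],0).round(1).tolist() if len(Q) else "")
E
```

```text
t: 7.77
ee_pos: [507.4, 280.2, 50.3]
orientation: [2.346, 2.089, 0.0]
ft_force: [1.3, 0.7, -0.4]
width: 22.3
grasp_force: 29.9
t: 8.18
ee_pos: [507.4, 280.3, 50.2]
orientation: [2.346, 2.089, 0.0]
ft_force: [-0.3, 1.1, -0.0]
width: 35.1
grasp_force: 0.0
t: 8.77
ee_pos: [508.4, 280.7, 147.0]
orientation: [2.346, 2.089, 0.005]
ft_force: [-0.4, -0.3, -0.4]
width: 35.1
grasp_force: 0.0
t 8.77 tcp [508.4 280.7 147. ] q [0.48 0.45 1.79 0.   0.9  0.6 ] F [-0.4 -0.3 -0.4] w 35.1 xhead 83.37 zax [ 0.003  0.002 -1.   ]
need tool mm [-242.4  120.4   -3.2]
side 0 
side 19 [[496.9, 274.7, 59.2], [509.9, 286.5, 61.3], [519.9, 296.3, 64.4]]
top 14 [[492.1, 274.3, 42.0], [498.0, 282.2, 46.4], [502.6, 290.5, 51.8]]
top 38 [[495.0, 272.3, 56.1], [505.9, 283.3, 60.4], [517.6, 293.1, 63.8]]
```

Blue stands in the left pocket, with its top at 61 mm as expected. The red one is next.

```bash
python3 -m creep '{"delta_pos":[[-0.0242,0.012,0],[-0.0242,0.012,0],[-0.0242,0.012,0],[-0.0242,0.012,0],[-0.0242,0.012,0],[-0.0242,0.012,0],[-0.0242,0.012,0],[-0.0242,0.012,0],[-0.0242,0.012,0],[-0.0242,0.012,0],[0,0,0],[0,0,0]],"twist":[[0,0,0],[0,0,0],[0,0,0],[0,0,0],[0,0,0],[0,0,0],[0,0,0],[0,0,0],[0,0,0],[0,0,0],[0,0,0],[0,0,0]]}' 1
python3 - <<'E'
from h import *
go(599.5,26.3,23.5)
E
```

```text
t: 9.87
ee_pos: [598.0, 24.8, 143.6]
orientation: [-2.348, -2.085, 0.003]
ft_force: [-0.3, 0.8, -0.0]
width: 87.8
grasp_force: 0.0
t 9.87 tcp [598.   24.8 143.6] q [0.02 0.48 1.74 0.   0.92 0.14] F [-0.3  0.8 -0. ] w 87.8 xhead 83.22 zax [-0.003  0.    -1.   ]
need tool mm [  1.7   1.7 120.1]
```

```bash
python3 -m creep '{"delta_pos":[[0.0017,0.0012,0.02],[0,0,0.022],[0,0,0.022],[0,0,0.022],[0,0,0.02],[0,0,0.014],[0,0,0],[0,0,0],[0,0,0]],"twist":[[0,0,0],[0,0,0],[0,0,0],[0,0,0],[0,0,0],[0,0,0],[0,0,0],[0,0,0],[0,0,0]]}' 1
python3 - <<'E'
from h import *
go(599.5,26.3,23.5)
E
```

```text
t: 10.62
ee_pos: [600.5, 28.0, 25.8]
orientation: [2.345, 2.09, 0.001]
ft_force: [-0.5, 0.2, 0.9]
width: 87.7
grasp_force: 0.0
t 10.62 tcp [600.5  28.   25.8] q [0.03 0.66 1.78 0.   0.7  0.14] F [-0.5  0.2  0.9] w 87.7 xhead 83.4 zax [ 0.001  0.    -1.   ]
need tool mm [-1.8 -0.8  2.3]
```

```bash
python3 -m creep '{"delta_pos":[[-0.001,0,0.002],[0,0,0],[0,0,0],[0,0,0],[0,0,0],[0,0,0],[0,0,0],[0,0,0],[0,0,0],[0,0,0],[0,0,0],[0,0,0],[0,0,0],[0,0,0]],"twist":[[0,0,0],[0,0,0],[0,0,0],[0,0,0],[0,0,0],[0,0,0],[0,0,0],[0,0,0],[0,0,0],[0,0,0],[0,0,0],[0,0,0],[0,0,0],[0,0,0]]}' 0
python3 -m creep '{"delta_pos":[[0,0,-0.01],[0,0,-0.02],[0,0,-0.03],[0,0,-0.03],[0,0,-0.03],[0,0,0],[0,0,0]],"twist":[[0,0,0],[0,0,0],[0,0,0],[0,0,0],[0,0,0],[0,0,0],[0,0,0]]}' 0
python3 - <<'E'
from h import *
go(562.5,275,143)
im,d=get_image("side");P=cloud("side",d);o=get_obs()["ee_pos"]
m=(np.linalg.norm(P[...,:2]-o[:2],axis=2)<30)&(P[...,2]>112)&(P[...,2]<160)&(im[...,0]>2*im[...,2].astype(int))
Q=P[m];print(len(Q),np.percentile(Q,[2,50,98],0).round(1) if len(Q) else "")
E
```

```text
t: 11.78
ee_pos: [599.9, 26.6, 23.1]
orientation: [-2.346, -2.089, 0.0]
ft_force: [-0.0, 0.0, 0.2]
width: 22.2
grasp_force: 29.9
t: 12.37
ee_pos: [601.3, 26.6, 145.8]
orientation: [2.344, 2.087, 0.006]
ft_force: [-0.4, -0.3, -0.8]
width: 22.6
grasp_force: 29.9
t 12.37 tcp [601.3  26.6 145.8] q [0.02 0.48 1.74 0.   0.91 0.14] F [-0.4 -0.3 -0.8] w 22.6 xhead 83.37 zax [ 0.005  0.    -1.   ]
need tool mm [242.3 -67.3   2.6]
91 [[584.5  14.9 126.4]
 [598.7  19.2 144.5]
 [611.1  26.2 158.2]]
```

```bash
python3 -m creep '{"delta_pos":[[0.0242,-0.0067,0],[0.0242,-0.0067,0],[0.0242,-0.0067,0],[0.0242,-0.0067,0],[0.0242,-0.0067,0],[0.0242,-0.0067,0],[0.0242,-0.0067,0],[0.0242,-0.0067,0],[0.0242,-0.0067,0],[0.0242,-0.0067,0],[0,0,0],[0,0,0],[0,0,0]],"twist":[[0,0,0],[0,0,0],[0,0,0],[0,0,0],[0,0,0],[0,0,0],[0,0,0],[0,0,0],[0,0,0],[0,0,0],[0,0,0],[0,0,0],[0,0,0]]}' 0
python3 - <<'E'
from h import *
go(562.3,274.5,50)
E
```

```text
t: 13.5
ee_pos: [560.5, 273.8, 141.9]
orientation: [-2.345, -2.089, 0.004]
ft_force: [-0.6, 0.5, 0.3]
width: 22.2
grasp_force: 29.9
t 13.5 tcp [560.5 273.8 141.9] q [ 0.44  0.52  1.68 -0.    0.94  0.55] F [-0.6  0.5  0.3] w 22.2 xhead 83.39 zax [-0.002 -0.001 -1.   ]
need tool mm [ 1.   1.9 91.9]
```

```bash
python3 -m creep '{"delta_pos":[[0.001,0.0012,0.02],[0,0,0.02],[0,0,0.018],[0,0,0],[0,0,0]],"twist":[[0,0,0],[0,0,0],[0,0,0],[0,0,0],[0,0,0]]}' 0
python3 - <<'E'
from h import *
go(562.3,274.5,50)
im,d=get_image("side");P=cloud("side",d);o=get_obs()["ee_pos"]
m=(np.linalg.norm(P[...,:2]-o[:2],axis=2)<30)&(P[...,2]>55)&(P[...,2]<98)&(im[...,0]>3*im[...,2].astype(int))
Q=P[m];print(len(Q),np.percentile(Q,[2,50,98],0).round(1) if len(Q) else "")
E
```

```text
t: 13.92
ee_pos: [562.0, 273.9, 84.1]
orientation: [-2.347, -2.087, 0.005]
ft_force: [-0.0, 0.4, -1.1]
width: 21.9
grasp_force: 29.9
t 13.92 tcp [562.  273.9  84.1] q [ 0.43  0.6   1.71 -0.    0.84  0.55] F [-0.   0.4 -1.1] w 21.9 xhead 83.29 zax [-0.003 -0.001 -1.   ]
need tool mm [ 0.7  0.3 34.1]
29 [[554.4 261.3  69.3]
 [561.  266.3  81.1]
 [568.  272.1  89.3]]
```

```bash
python3 -m creep '{"delta_pos":[[0.0005,0,0.01],[0,0,0.01],[0,0,0.007],[0,0,0.004],[0,0,0.002],[0,0,0],[0,0,0]],"twist":[[0,0,0],[0,0,0],[0,0,0],[0,0,0],[0,0,0],[0,0,0],[0,0,0]]}' 0
python3 - <<'E'
from h import *
go(562.3,274.5,49.5)
E
```

```text
t: 14.55
ee_pos: [562.7, 276.1, 52.2]
orientation: [-2.346, -2.089, 0.0]
ft_force: [0.3, -0.1, 0.2]
width: 21.8
grasp_force: 29.9
t 14.55 tcp [562.7 276.1  52.2] q [0.44 0.65 1.71 0.   0.78 0.55] F [ 0.3 -0.1  0.2] w 21.8 xhead 83.38 zax [-0. -0. -1.]
need tool mm [-1.6 -0.2  2.7]
```

```bash
python3 -m creep '{"delta_pos":[[-0.001,0,0.0015],[0,0,0.0012],[0,0,0],[0,0,0]],"twist":[[0,0,0],[0,0,0],[0,0,0],[0,0,0]]}' 0
python3 -m creep '{"delta_pos":[[0,0,0],[0,0,0],[0,0,0],[0,0,0],[0,0,0]],"twist":[[0,0,0],[0,0,0],[0,0,0],[0,0,0],[0,0,0]]}' 0.38
python3 -m creep '{"delta_pos":[[0,0,-0.005],[0,0,-0.015],[0,0,-0.025],[0,0,-0.025],[0,0,-0.03],[0,0,-0.03],[0,0,-0.03],[0,0,0],[0,0,0]],"twist":[[0,0,0],[0,0,0],[0,0,0],[0,0,0],[0,0,0],[0,0,0],[0,0,0],[0,0,0],[0,0,0]]}' 0.38
python3 - <<'E'
from h import *
go(585,60,200)
im,d=get_image("side");P=cloud("side",d)
for c in((508,285),(562,276)):
    t=(np.linalg.norm(P[...,:2]-c,axis=2)<22)&(P[...,2]>56)&(P[...,2]<75)&(P[...,1]>262)
    Q=P[t];print(len(Q),np.percentile(Q,[2,50,98],0).round(1).tolist() if len(Q) else "")
cv2.imwrite("pics/p2.png",cv2.resize(im[150:215,230:330,::-1],None,fx=7,fy=7,interpolation=cv2.INTER_CUBIC))
E
```

```text
t: 14.88
ee_pos: [562.6, 275.0, 49.6]
orientation: [2.346, 2.089, 0.0]
ft_force: [0.1, 0.2, -0.0]
width: 22.3
grasp_force: 29.9
t: 15.3
ee_pos: [562.6, 275.0, 49.5]
orientation: [2.346, 2.089, 0.0]
ft_force: [0.1, -0.1, 0.2]
width: 33.5
grasp_force: 0.0
t: 16.05
ee_pos: [563.7, 275.5, 211.9]
orientation: [2.345, 2.088, 0.007]
ft_force: [0.2, -0.1, -0.9]
width: 33.3
grasp_force: 0.0
t 16.05 tcp [563.7 275.5 211.9] q [ 0.44  0.44  1.64 -0.    1.06  0.55] F [ 0.2 -0.1 -0.9] w 33.3 xhead 83.37 zax [ 0.004  0.002 -1.   ]
need tool mm [-211.6   46.1   11.6]
20 [[496.8, 275.8, 59.3], [508.5, 285.4, 61.9], [520.0, 295.9, 63.5]]
24 [[552.4, 262.9, 56.9], [561.9, 276.1, 61.3], [571.7, 287.8, 62.9]]
```

View pics/p2.png

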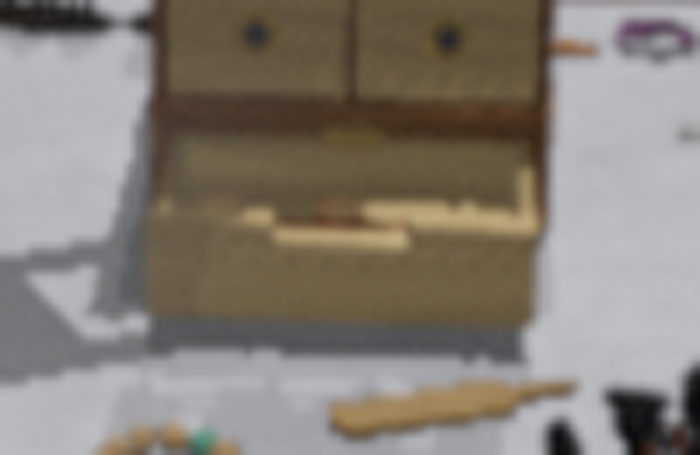

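Both spools stand seated in the left and middle pockets, tops at 61 mm. Next I'll back off, shut the fingers and tilt the tool for the push.

```bash
python3 -m creep '{"delta_pos":[[-0.03,0,0],[-0.03,0,0],[-0.03,0,0],[0,0,0],[0,0,0],[0,0,0],[0,0,0]],"twist":[[0,0,0],[0,0,0],[0,0,0],[0,5,0],[0,5,0],[0,5,0],[0,5,0]]}' 0
python3 -c "
from h import *
go(553,205,100)"
```

```text
t: 16.68
ee_pos: [551.4, 185.3, 208.2]
orientation: [-2.153, -1.916, -0.382]
ft_force: [-0.1, -0.6, -0.4]
width: 0.5
grasp_force: 0.0
t 16.68 tcp [551.4 185.3 208.2] q [ 0.12  0.35  1.83  0.44  0.92 -0.02] F [-0.1 -0.6 -0.4] w 0.5 xhead 83.31 zax [ 0.039  0.343 -0.939]
need tool mm [-18.8  -0.6 108.4]
```

```bash
python3 -m creep '{"delta_pos":[[0,0,0],[0,0,0],[0,0,0],[0,0,0],[0,0,0],[0,0,0],[0,0,0],[0,0,0],[0,0,0],[0,0,0]],"twist":[[0,4,0],[0,4,0],[0,4,0],[0,4,0],[0,4,0],[0,4,0],[0,4,0],[0,4,0],[0,4,0],[0,4,0]]}' 0
python3 -c "
from h import *
go(553,205,40)"
```

```text
t: 17.52
ee_pos: [551.4, 185.4, 208.1]
orientation: [-1.689, -1.5, -0.976]
ft_force: [0.0, -0.5, 0.2]
width: 0.7
grasp_force: 0.0
t 17.52 tcp [551.4 185.4 208.1] q [-0.18  0.55  1.94  1.19  1.2  -0.86] F [ 0.  -0.5  0.2] w 0.7 xhead 83.05 zax [ 0.1    0.862 -0.497]
need tool mm [-136.1   -0.2  100.6]
```

```bash
python3 -m creep '{"delta_pos":[[-0.017,0,0.0126],[-0.017,0,0.0126],[-0.017,0,0.0126],[-0.017,0,0.0126],[-0.017,0,0.0126],[-0.017,0,0.0126],[-0.017,0,0.0126],[-0.015,0,0.011],[0,0,0],[0,0,0]],"twist":[[0,0,0],[0,0,0],[0,0,0],[0,0,0],[0,0,0],[0,0,0],[0,0,0],[0,0,0],[0,0,0],[0,0,0]]}' 0
python3 -c "
from h import *
go(557.5,228,40)
im,d=get_image('side');cv2.imwrite('pics/push.png',cv2.resize(im[130:330,180:400,::-1],None,fx=3,fy=3))"
```

```text
t: 18.35
ee_pos: [552.7, 204.7, 42.2]
orientation: [-1.69, -1.501, -0.971]
ft_force: [0.4, -0.3, -0.1]
width: 0.6
grasp_force: 0.0
t 18.35 tcp [552.7 204.7  42.2] q [-0.14  0.86  1.92  1.35  1.09 -1.16] F [ 0.4 -0.3 -0.1] w 0.6 xhead 82.9 zax [ 0.097  0.861 -0.5  ]
need tool mm [10.   2.1 21.6]
```

View pics/push.png

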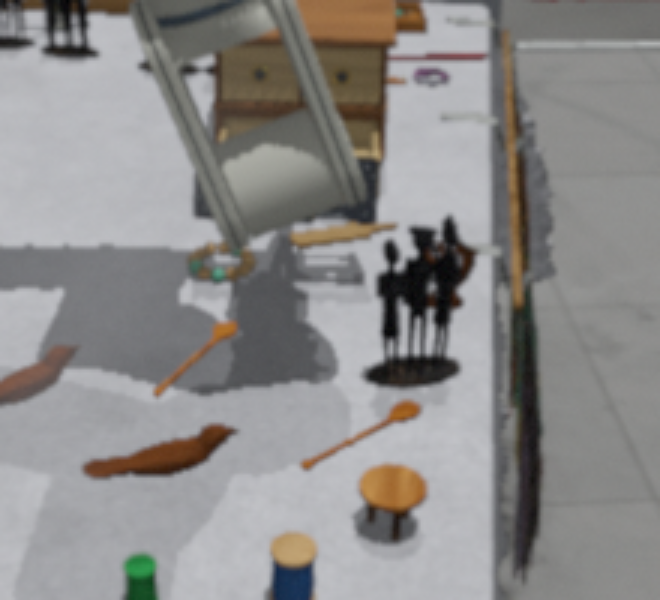

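The picture shows the arm over the drawer front, well clear of the figure (410,300) and the bracelet (222,262). Now I push gently.

```bash
python3 -m creep '{"delta_pos":[[0.004,0,0.007],[0.004,0,0.007],[0.004,0,0.007],[0.002,0,0.0035],[0.002,0,0.0035],[0.002,0,0.0035],[0.003,0,0.0052],[0.003,0,0.0052],[0.003,0,0.0052],[0.003,0,0.0052]],"twist":[[0,0,0],[0,0,0],[0,0,0],[0,0,0],[0,0,0],[0,0,0],[0,0,0],[0,0,0],[0,0,0],[0,0,0]]}' 0
python3 -c "
from h import *
go(575,366,40)"
```

```text
t: 19.23
ee_pos: [561.5, 264.8, 43.7]
orientation: [-1.69, -1.504, -0.976]
ft_force: [-0.2, -1.8, 1.4]
width: 0.2
grasp_force: 0.7
t 19.23 tcp [561.5 264.8  43.7] q [-0.03  0.86  1.91  1.45  1.05 -1.14] F [-0.2 -1.8  1.4] w 0.2 xhead 83.36 zax [ 0.1   0.86 -0.5 ]
need tool mm [47.8  1.7 90.2]
```

Contact at light force, with the drawer moving. I'll continue to near the catch.

```bash
python3 -m creep '{"delta_pos":[[0.003,0,0.0052],[0.003,0,0.0052],[0.003,0,0.0052],[0.003,0,0.0052],[0.003,0,0.0052],[0.003,0,0.0052],[0.003,0,0.0052],[0.003,0,0.0052],[0.003,0,0.0052],[0.003,0,0.0052],[0.003,0,0.0052],[0.003,0,0.0052],[0.003,0,0.0052],[0.003,0,0.0052]],"twist":[[0,0,0],[0,0,0],[0,0,0],[0,0,0],[0,0,0],[0,0,0],[0,0,0],[0,0,0],[0,0,0],[0,0,0],[0,0,0],[0,0,0],[0,0,0],[0,0,0]]}' 0
python3 -c "
from h import *
go(575,366,40)"
```

```text
t: 20.4
ee_pos: [571.1, 348.4, 43.6]
orientation: [-1.69, -1.504, -0.975]
ft_force: [0.9, -1.9, 1.2]
width: 0.5
grasp_force: 0.7
t 20.4 tcp [571.1 348.4  43.6] q [ 0.13  0.87  1.88  1.57  1.   -1.11] F [ 0.9 -1.9  1.2] w 0.5 xhead 83.36 zax [ 0.1   0.86 -0.5 ]
need tool mm [ 5.9  1.8 17.4]
```

```bash
python3 -m creep '{"delta_pos":[[0.0015,0,0.0026],[0.0015,0,0.0026],[0.0015,0,0.0026]],"twist":[[0,0,0],[0,0,0],[0,0,0]]}' 0
python3 -m creep '{"delta_pos":[[0.0015,0,0.0026],[0.001,0,0.0017]],"twist":[[0,0,0],[0,0,0]]}' 0
python3 -m creep '{"delta_pos":[[0.001,0,0.0017],[0.0005,0,0.0009]],"twist":[[0,0,0],[0,0,0]]}' 0
```

```text
t: 20.65
ee_pos: [572.0, 356.2, 43.5]
orientation: [-1.691, -1.504, -0.975]
ft_force: [-0.7, -7.5, 3.3]
width: 0.5
grasp_force: 3.8
t: 20.82
ee_pos: [572.6, 361.6, 43.6]
orientation: [-1.69, -1.504, -0.975]
ft_force: [0.2, -2.9, 0.6]
width: 0.4
grasp_force: 1.0
t: 20.98
ee_pos: [572.8, 363.2, 43.4]
orientation: [-1.692, -1.504, -0.975]
ft_force: [-5.3, -27.6, 10.9]
width: 0.6
grasp_force: 14.2
```

The catch gave at about 7 N and the drawer then met its stop. I'll back off and check.

```bash
python3 -m creep '{"delta_pos":[[-0.002,0,-0.0035],[-0.005,0,-0.0087],[-0.01,0,-0.0173],[-0.015,0,-0.026],[-0.015,0,-0.026],[-0.015,0,-0.026],[0.017,0,-0.01],[0.025,0,-0.015],[0.025,0,-0.015],[0.025,0,-0.015],[0.025,0,-0.015],[0.025,0,-0.015],[0.025,0,-0.015],[0,0,0],[0,0,0],[0,0,0]],"twist":[[0,0,0],[0,0,0],[0,0,0],[0,0,0],[0,0,0],[0,0,0],[0,0,0],[0,0,0],[0,0,0],[0,0,0],[0,0,0],[0,0,0],[0,0,0],[0,0,0],[0,0,0],[0,0,0]]}' 0
python3 - <<'E'
from h import *
go(0,0,0)
im,d=get_image("side");P=cloud("side",d)
def line(lo,hi,y0,y1):
    m=(P[...,2]>lo)&(P[...,2]<hi)&(P[...,0]>470)&(P[...,0]<690)&(P[...,1]>y0)&(P[...,1]<y1);Q=P[m]
    for _ in range(3):
        c=np.polyfit(Q[:,0],Q[:,1],1);r=Q[:,1]-np.polyval(c,Q[:,0]);Q=Q[abs(r)<2*r.std()]
    return np.polyval(c,573).round(1),len(Q)
print("drawer front y@573",line(25,60,335,395),"upper",line(85,135,330,380))
for nm,(u,v) in dict(stool=(444,420),fig=(455,340),bracelet=(362,311)).items():
    u,v=int(u*.7),int(v*.7);r=16 if nm!='fig' else 32
    W=P[v-r:v+r,u-r:u+r];m=(W[...,2]>6)&(W[...,2]<200);Q=W[m];print(nm,np.percentile(Q,[2,50,98],0).round(0).tolist())
cv2.imwrite("pics/end.png",cv2.resize(im[90:350,180:400,::-1],None,fx=2.3,fy=2.3,interpolation=cv2.INTER_CUBIC))
E
```

```text
t: 22.32
ee_pos: [557.8, 238.2, 237.8]
orientation: [-1.69, -1.505, -0.975]
ft_force: [-0.4, -0.2, -0.1]
width: 0.4
grasp_force: 0.0
t 22.32 tcp [557.8 238.2 237.8] q [-0.08  0.49  1.93  1.23  1.16 -0.77] F [-0.4 -0.2 -0.1] w 0.4 xhead 83.35 zax [ 0.099  0.86  -0.5  ]
need tool mm [-356.6 -526.6 -141.3]
drawer front y@573 (np.float64(368.5), 476) upper (np.float64(353.0), 710)
stool [[571.0, -296.0, 9.0], [594.0, -276.0, 40.0], [618.0, -249.0, 43.0]]
fig [[598.0, -135.0, 6.0], [642.0, -73.0, 66.0], [711.0, 189.0, 146.0]]
bracelet [[445.0, 93.0, 7.0], [478.0, 120.0, 12.0], [509.0, 154.0, 16.0]]
```

View pics/end.png

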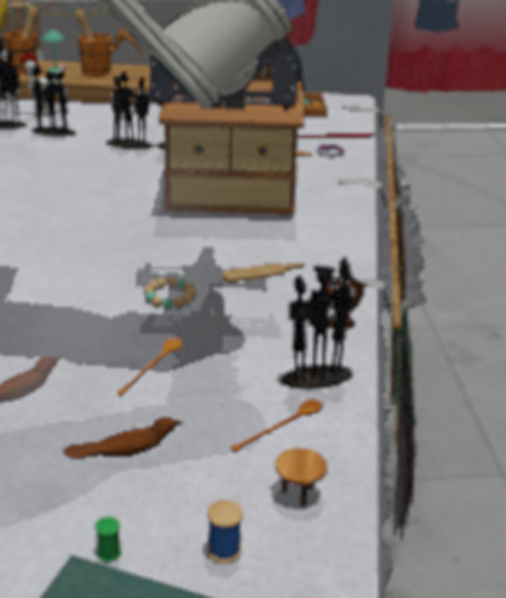

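The picture shows the drawer shut (230,192): its front sits 15.5 mm behind the overhang, against the specified 16 mm. The figure, stool and bracelet are unmoved.

```bash
python3 -c "
from workcell import close_job
print(close_job())"
```

```text
the job is handed in; nothing more can be done
None
```

The job is handed in at about 22 s: blue spool upright in the left pocket, then red in the middle, right pocket empty, drawer shut past its catch, and figure, stool and bracelet unmoved by the camera check.

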